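Index a fluted post by one turn of the hand wheel

ROBOT

A 6-joint arm with a two-finger parallel gripper is mounted at the origin on the work surface. World frame = base frame: x ahead of the robot, y to its left, z up, the work surface at z = 0. Lengths are in m, angles in rad, forces in N, time in s.
With the tool pointing down it reaches from about 0.425 to 0.925 m from the base axis. Payload 12.5 kg.
Tool frame: the origin (TCP) lies midway between the tips of the shut fingers; the grasp point (between the pads) lies 19 mm behind it; x points along the fingers, y is the direction in which the jaws open and shut, and the axes are right-handed (so a half turn about x gives the same grasp; the last joint's range is limited). The gripper opens to 85 mm and grips with 20 to 120 N. Pads are 22 mm wide; open, the fingers measure 114 mm over their backs; the gripper's body (76 mm by 85 mm) begins 54 mm behind the grasp point. The pads swing forward as they close: fully open they stand 13 mm farther back than shut.
Start: joints at [1.134, 0.491, 1.559, -0, 1.092, -0.106], TCP at [0.203, 0.591, 0.231] pointing down, gripper open.
Joint ranges: [-3.1, 3.1], [-0.84, 2.19], [0.05, 2.79], [-1.13, 4.28], [0.06, 2.93], [-2.69, 2.69]. Speed limits (rad/s): [2.22, 2.22, 2.79, 3.14, 3.14, 3.14].

INTERFACE

Orientations are given as a unit quaternion [x, y, z, w].
In Python, from bench import bot, vision, order gives the robot as it stands.
- The arm moves only by the shell command python3 -m crank 'ROWS' [FORCE]. ROWS is text: rows parted by semicolons, each of 7 numbers parted by spaces: the shift along the tool's x, y, z in m, then the turn, a rotation vector about the tool's x, y, z in rad, then the opening, from -1 (shut) to 1 (fully open). A call has 1 to 20 rows; each row is the pose to reach, as a shift and turn from the pose measured when the call began, along the tool's axes at that moment; what a row does not reach only later rows make up. A row lasts 1/10 s, in which the tool goes at most 50 mm and 8.59 degrees, less where a joint would pass 70% of its speed; a pose out of reach is approached as far as the arm can. A call with a gripper value outside its range is refused whole. The fingers move at their own pace and stop on an object; FORCE is the grip in N (left out, the last holds). Time passes only in rows, so rows that repeat a pose let the fingers close. It gives the time, the measured TCP pose, the force and the opening at its end, in the units of the state.
- bot.read_state(): the state, without advancing time (a new reading comes with each control period).
- vision.read_camera(name): name is "scene" or "side" or "wrist"; returns a dict with "image" (384x512x3 uint8, blue, green, red), "depth" (384x512 float32, m along the optical axis (not along the pixel's ray), 0 where there is no reading), "fx", "fy", "cx", "cy" (pixels), "position" and "rotation" of the camera in the world; the wrist camera has in their place "hand_eye" (4x4, takes a point from camera to tool coordinates, whose origin is the TCP and whose axes are the tool frame's). Camera axes: x right, y down, z forward; pixel columns grow to the right and rows downward; lengths in m; the calibration is good to about 2 mm. The wrist camera is an equidistant fisheye: a pixel r from the principal point sees the ray r / f radians off the axis. A picture is of the moment at which its call begins: read the wrist's pose just before it.
- order.hand_in(): hands the job in, once; it reports no verdict.
The state is a dict: "time": time; "q": joint angles; "dq": joint speeds; "tau": joint torques, N m; "ee_pos": TCP position; "tool_rot": TCP orientation; "contact_force": force on the tool from outside, world axes, zero at the start; "ft_torque": the same for the moment, N m; "gripper_width": finger opening in m.
Only numpy, scipy, OpenCV 4.12 (cv2) and the standard library are available. Lean on these libraries where they do the work, as an engineer would, in place of code of your own. Each camera call takes 0.05 s, during which the arm holds its last target.

TASK

One flute of the post is finished: bring up the next one by pushing the index head's hand wheel round by its upright black handle, clockwise seen from above, through exactly one full turn, from the red pointer round to the red pointer again. Push the handle gently with the fingers without gripping it, do not turn the wheel backwards or run on past the pointer, and finish with the hand clear of the wheel. Leave all the loose things on the bench alone.

Things in the scene. Friction and masses are not known exactly. Their poses are not given: they have to be found in the camera images.
- index_wheel (a joint): turn of the level aluminium hand wheel on top of the index head: 0 with the handle at the red pointer (the start), grows clockwise seen from above, 6.283 after one turn. No stops, no spring: takes about 3.6 N at the handle to move and stays where it is left. 3 spokes; rim of 70 mm mean radius, 16 mm round bar, its top 177 mm above the bench. Drives the post by a 12:1 worm
- wheel_hub (a point): point on the wheel's upright axis, on the top of its hub, 181 mm above the bench; it does not move
- handle_mid (a point): point on the handle's axis at mid-height, 209 mm above the bench, 70 mm out from the wheel's axis, at the end of one spoke; it goes round with the wheel. The handle stands upright on the rim from 179 to 237 mm above the bench, 25 mm across, and revolves freely on its own pin
- handle: the upright black plastic handle itself, 25 mm across, 58 mm tall; its origin is the centre of its foot, 179 mm above the bench; its yaw means nothing, as it spins on its pin
- pointer_tip (a point): top of the fixed red pointer, 14 mm wide, just outside the rim, 94 mm out from the wheel's axis and 173 mm above the bench; set at a different angle each time, it shows where the handle starts and must finish
- index_head: fixed grey index head on its bed; origin on the bench under the wheel's axis. Bed 160 x 520 mm, x -50 to 110 mm and y -60 to 460 mm from the origin; gearbox 135 mm tall; the post, 69 mm across, lies along +y beside the wheel, its top 120 mm above the bench; tailstock knob at the far end, top 147 mm
- mallet: loose wooden carving mallet standing on its head, 90 mm across, 198 mm tall, origin at the centre of its underside; leave alone
- gouge_a: loose gouge lying on the bench, 245 mm long, brown handle 24 mm thick, origin under the joint of handle and blade, blade along its +x; leave alone
- gouge_b: loose gouge lying on the bench, 230 mm long, dark handle 24 mm thick, origin under the joint of handle and blade, blade along its +x; leave alone
- stone: loose sharpening stone in a wooden holder, 65 x 210 x 31 mm, origin at the centre of its underside; leave alone
- torso: loose white plaster torso on a plinth, 85 x 110 mm, 261 mm tall, origin at the centre of its underside; leave alone
- wax_tin: loose round metal tin, 72 mm across, 55 mm tall, origin at the centre of its underside; leave alone
- bench_brush: loose hand brush lying on its bristles, 270 mm long, 48 mm tall, origin on the bench between handle and bristles; leave alone

How it is judged:
By the outcome, as a careful person would: the job done as asked, in the order asked, and still so for the second after the job is handed in, with the robot touching nothing.
It also fails if it takes over 54 s, if anything falls off the work surface, if the arm or the gripper's body presses on something with over 40 N, if the wrist force passes 120 N, or if a joint passes its speed limit or range.

## Working session

There is one attempt and no reset: what is moved stays moved. The work goes in short steps, Python scripts to look and compute and a shell command to move; the robot and the scene stay as the last step left them, time stands still between calls to the robot, and variables do not carry over. Pictures are saved under pics/ and viewed, and the job is handed in when it is done.

```bash
ls; mkdir -p pics; python3 - <<'E'
from bench import bot,vision
import cv2
s=bot.read_state();print({k:s[k] for k in('time','ee_pos','tool_rot','contact_force','gripper_width')})
for n in("scene","side","wrist"):
    c=vision.read_camera(n);cv2.imwrite(f"pics/{n}0.png",c["image"]);print(n,c["fx"],c["cx"],c["cy"],c.get("position"),c.get("rotation"),c.get("hand_eye"))
E
```

```text
pics
{'time': 0.0, 'ee_pos': array([0.2028669 , 0.59090991, 0.23072685]), 'tool_rot': array([ 0.11601382,  0.69755604, -0.11680092,  0.69736211]), 'contact_force': array([-0.53353894,  0.816953  ,  0.25978241]), 'gripper_width': 0.08526672594982063}
scene 476.745212125501 258.7925962420346 199.2370377555897 [1.39761669 0.76995454 1.04118341] [ 0.35292595  0.82457161 -0.405784   -0.17568233] None
side 393.8826240750228 262.36933314581773 190.66964535231386 [ 0.19813827 -0.83098813  1.18552932] [ 0.91579821 -0.19673902  0.07125405 -0.34282685] None
wrist 297.3186396354542 254.36283265601753 195.24342813621476 None None [[ 4.96614732e-05 -2.60383181e-01  9.65505358e-01 -1.43035265e-01]
 [ 9.99999997e-01 -3.92624923e-05 -6.20242707e-05  8.92141844e-05]
 [ 5.40582236e-05  9.65505358e-01  2.60383179e-01 -6.50928808e-02]
 [ 0.00000000e+00  0.00000000e+00  0.00000000e+00  1.00000000e+00]]
```

View pics/scene0.png

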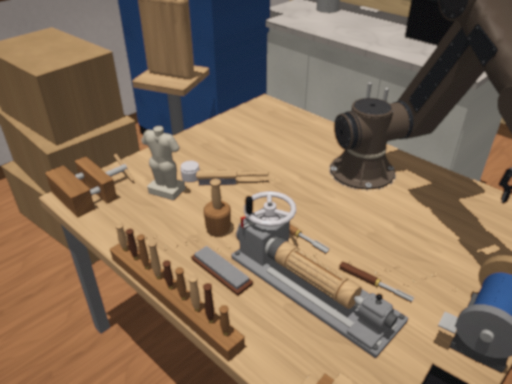

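View pics/side0.png

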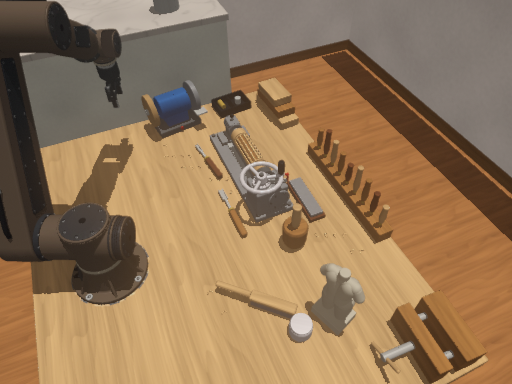

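View pics/wrist0.png

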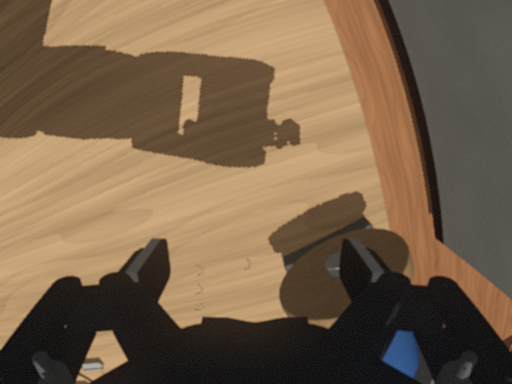

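The wheel is at about (270,210) in scene and (261,178) in side. The black handle is at (249,205) and (282,167), with the red pointer beside it. Next I'll measure them.

```bash
cat > h.py <<'E'
import numpy as np,cv2
from bench import bot,vision
from scipy.spatial.transform import Rotation as R
def cloud(c):
    h,w=c["depth"].shape;u,v=np.meshgrid(np.arange(w),np.arange(h));d=c["depth"]
    p=np.stack([(u-c["cx"])/c["fx"]*d,(v-c["cy"])/c["fy"]*d,d],-1)
    return p@R.from_quat(c["rotation"]).as_matrix().T+c["position"]
def ray(c,u,v):
    d=np.array([(u-c["cx"])/c["fx"],(v-c["cy"])/c["fy"],1.]);return R.from_quat(c["rotation"]).as_matrix()@d
def onplane(c,u,v,z):
    d=ray(c,u,v);return c["position"]+d*(z-c["position"][2])/d[2]
def circ(P):
    A=np.c_[2*P,np.ones(len(P))];x=np.linalg.lstsq(A,(P**2).sum(1),rcond=None)[0];return x[:2],np.sqrt(x[2]+x[:2]@x[:2])
E
python3 - <<'E'
from h import *
for n,(x0,y0,x1,y1) in dict(scene=(210,170,330,260),side=(210,130,330,220)).items():
    c=vision.read_camera(n);P=cloud(c);im=c["image"].astype(int)
    cv2.imwrite(f"pics/{n}1.png",cv2.resize(c["image"][y0:y1,x0:x1],None,fx=6,fy=6,interpolation=cv2.INTER_CUBIC))
    m=np.zeros(P.shape[:2],bool);m[y0:y1,x0:x1]=1
    m&=c["depth"]>0
    br=im.min(-1)
    z=P[...,2]
    rim=m&(z>.165)&(z<.185)
    Q=P[rim][:,:2];ctr,r=circ(Q)
    for _ in range(8):
        dd=abs(np.hypot(*(Q-ctr).T)-.070);k=dd<.012
        ctr,r=circ(Q[k])
    print(n,"rim",ctr,r,k.sum())
    red=m&(im[...,2]>100)&(im[...,1]<70)&(im[...,0]<70)
    v,u=np.nonzero(red);print("red",red.sum(),u.mean(),v.mean(),u.min(),u.max(),v.min(),v.max(),P[red].mean(0),P[red].max(0))
    print("red top ray", onplane(c,u[v<=v.min()+1].mean(),v.min(),.173))
    hd=m&(im.max(-1)<60)&(z>.19)&(z<.25)
    v,u=np.nonzero(hd);print("handle",hd.sum(),u.mean(),v.mean(),P[hd].mean(0),P[hd].max(0),P[hd].min(0))
    print(onplane(c,u.mean(),v.mean(),.209), np.degrees(np.arctan2(*(onplane(c,u.mean(),v.mean(),.209)[:2]-ctr)[::-1])))
E
```

```text
scene rim [0.58597209 0.04248543] 0.06972388321466376 560
red 13 241.69230769230768 221.53846153846155 241 243 218 225 [0.67400715 0.01827653 0.16038882] [0.67655914 0.0222474  0.17242926]
red top ray [0.67210613 0.01928545 0.173     ]
handle 81 248.69135802469137 204.88888888888889 [0.65542281 0.02881613 0.21608246] [0.66233306 0.03531214 0.23789851] [0.64645137 0.0196939  0.19064349]
[0.64897993 0.02238331 0.209     ] -17.69484641795375
side rim [0.59092329 0.03126766] 0.06861448452057166 229
red 17 305.52941176470586 160.35294117647058 285 329 131 217 [0.78602022 0.08024093 0.13408926] [0.92023935 0.19855718 0.18016778]
red top ray [0.89909265 0.15752026 0.173     ]<stdin>:19: RuntimeWarning: Mean of empty slice.
  ret = ret.dtype.type(ret / rcount)
  ret = um.true_divide(
Traceback (most recent call last):
ValueError: zero-size array to reduction operation maximum which has no identity
```

```bash
python3 -c "
import cv2,numpy as np
cv2.imwrite('pics/both1.png',np.vstack([cv2.resize(cv2.imread(f'pics/{n}1.png'),(400,300)) for n in('scene','side')]))"
```

```text
(no output)
```

View pics/both1.png

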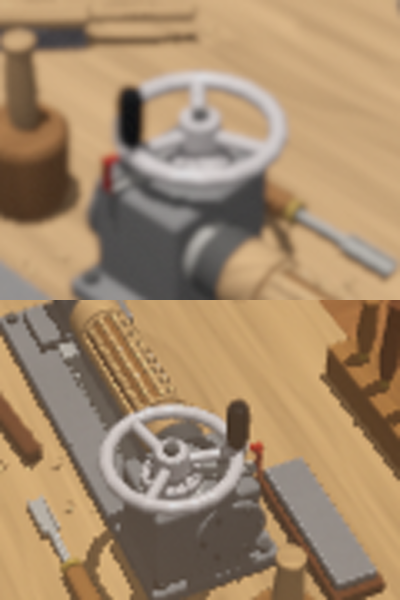

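The crops show the handle standing on the rim with the pointer just outside it. The rim's depth fits disagree by about 11 mm, so I'll fit it by casting rays onto the rim plane instead.

```bash
python3 - <<'E'
from h import *
for n,(x0,y0,x1,y1),g in [("scene",(236,188,305,232),(.588,.04)),("side",(236,158,290,200),(.588,.04))]:
    c=vision.read_camera(n);im=c["image"].astype(int)
    v,u=np.mgrid[y0:y1,x0:x1];v=v.ravel();u=u.ravel()
    px=im[v,u];
    X=np.array([onplane(c,a,b,.169) for a,b in zip(u,v)])[:,:2]
    br=(px.min(1)>150)&(px.max(1)-px.min(1)<30)
    Q=X[br];ctr=np.array(g)
    for _ in range(15):
        rr=np.hypot(*(Q-ctr).T);k=abs(rr-.07)<.013
        # balanced per angle: mean per sector
        th=np.arctan2(*(Q[k]-ctr).T[::-1]);b=np.digitize(th,np.linspace(-np.pi,np.pi,25))
        S=np.array([Q[k][b==i].mean(0) for i in np.unique(b) if (b==i).sum()>2]);ctr,r=circ(S)
    print(n,ctr,r,len(S),k.sum(), np.std(np.hypot(*(S-ctr).T))) 
    o=(px[:,2]>px[:,1]*2)&(px[:,2]>90)
    print(' red px',[(a,b) for a,b in zip(u[o],v[o])])
    d=(px.max(1)<75)
    if n=="side": 
        pass
    # dark blob
    mask=np.zeros(im.shape[:2],np.uint8);box=(240,190,258,220) if n=="scene" else (274,155,292,182)
    mask[box[1]:box[3],box[0]:box[2]]=(im[box[1]:box[3],box[0]:box[2]].max(-1)<75)*255
    N,L,st,ce=cv2.connectedComponentsWithStats(mask)
    i=1+np.argmax(st[1:,4]);h=onplane(c,*ce[i],.209);print(' handle',st[i],ce[i],h,np.degrees(np.arctan2(*(h[:2]-ctr)[::-1])))
    r_=ray(c,*ce[i]);r_/=np.linalg.norm(r_)
    if n=="scene": A=(c["position"],r_)
    else:
        p=c["position"];M=np.c_[A[1],-r_];s=np.linalg.lstsq(M,p-A[0],rcond=None)[0];print(A[0]+A[1]*s[0],p+r_*s[1])
E
```

```text
scene [0.57828884 0.03789472] 0.06854280036713538 19 466 0.0005456339902323863
 red px [(np.int64(243), np.int64(217)), (np.int64(241), np.int64(218)), (np.int64(242), np.int64(218)), (np.int64(243), np.int64(218)), (np.int64(242), np.int64(219)), (np.int64(242), np.int64(220)), (np.int64(242), np.int64(224)), (np.int64(242), np.int64(225))]
 handle [246 197   6  17  94] [248.63829787 205.14893617] [0.64992924 0.02310718 0.209     ] -11.662824796169955
side [0.5791231  0.04022998] 0.06909298899402977 23 325 0.0008046658237860169
 red px [(np.int64(287), np.int64(173)), (np.int64(285), np.int64(174)), (np.int64(286), np.int64(174)), (np.int64(287), np.int64(174)), (np.int64(288), np.int64(174)), (np.int64(287), np.int64(175))]
 handle [278 163   6  12  56] [280.5        168.23214286] [0.64059498 0.0129897  0.209     ] -23.899764422733924
[0.64430347 0.01748772 0.20273846] [0.64334041 0.01822656 0.20294066]
```

```bash
python3 - <<'E'
from h import *
s=bot.read_state();M=R.from_quat(s["tool_rot"]).as_matrix();print("axes cols x,y,z\n",M.round(3))
C=np.array([.579,.039])
c=vision.read_camera("scene");a=onplane(c,242,217.7,.172);print("tip scene",a,np.degrees(np.arctan2(*(a[:2]-C)[::-1])),np.hypot(*(a[:2]-C)))
c2=vision.read_camera("side");b=onplane(c2,286.7,173.9,.172);print("tip side",b,np.degrees(np.arctan2(*(b[:2]-C)[::-1])),np.hypot(*(b[:2]-C)))
# mallet & torso
print("mallet top",onplane(c,215.5,182,.198),onplane(c2,297,207,.198))
print("torso head",onplane(c2,345,272,.261))
print(bot.read_state()["time"])
E
```

```text
axes cols x,y,z
 [[-0.     0.325  0.946]
 [-0.     0.946 -0.325]
 [-1.    -0.    -0.   ]]
tip scene [0.67098536 0.01678852 0.172     ] -13.575214026831508 0.09462904521928392
tip side [0.66512614 0.010745   0.172     ] -18.162870436140512 0.09064247330115875
mallet top [ 0.6286701  -0.13954426  0.198     ] [ 0.61809765 -0.15518709  0.198     ]
torso head [ 0.60534052 -0.44497551  0.261     ]
0.45
```

Best estimate so far: wheel axis at (0.579, 0.039), handle at about -17°. The fingers will stay partly open (about 15 mm) so that their edges cradle the handle from behind. First I'll hover behind it.

```bash
python3 -m crank '-0.03 0 0 0 0 0 -0.65; -0.07 -0.02 0.03 0 0 0 -0.65; -0.1 -0.04 0.07 -0.1 0 0 -0.65; -0.1 -0.06 0.11 -0.2 0 0 -0.65; -0.1 -0.09 0.15 -0.3 0 0 -0.65; -0.1 -0.11 0.19 -0.4 0 0 -0.65; -0.1 -0.13 0.23 -0.5 0 0 -0.65; -0.1 -0.16 0.27 -0.6 0 0 -0.65; -0.1 -0.18 0.31 -0.7 0 0 -0.65; -0.1 -0.2 0.35 -0.8 0 0 -0.65; -0.1 -0.23 0.39 -0.9 0 0 -0.65; -0.1 -0.25 0.43 -1.0 0 0 -0.65; -0.1 -0.27 0.47 -1.1 0 0 -0.65; -0.1 -0.3 0.51 -1.2 0 0 -0.65; -0.1 -0.32 0.55 -1.3 0 0 -0.65; -0.1 -0.34 0.58 -1.38 0 0 -0.65; -0.1 -0.352 0.603 -1.414 0 0 -0.65; -0.1 -0.352 0.603 -1.414 0 0 -0.65; -0.1 -0.352 0.603 -1.414 0 0 -0.65; -0.1 -0.352 0.603 -1.414 0 0 -0.65' 20
python3 - <<'E'
from h import *
s=bot.read_state();M=R.from_quat(s["tool_rot"]).as_matrix();print(s["time"],s["ee_pos"],s["q"].round(2) if hasattr(s["q"],'round') else s["q"],s["gripper_width"],s["contact_force"]);print(M.round(3))
c=vision.read_camera("wrist");cv2.imwrite("pics/w2.png",c["image"])
E
```

```text
time: 2.45
ee_pos: [0.6584, 0.0631, 0.3314]
tool_rot: [-0.365, 0.606, 0.365, 0.606]
contact_force: [-0.3, 0.5, 0.9]
gripper_width: 0.0149
2.45 [0.65841252 0.06311514 0.33142258] [-0.    0.47  1.32  0.    1.35 -2.66] 0.014935161294004972 [-0.2571803   0.53736412  0.90577917]
[[-0.    -0.884  0.468]
 [ 0.     0.468  0.884]
 [-1.     0.     0.   ]]
```

View pics/w2.png

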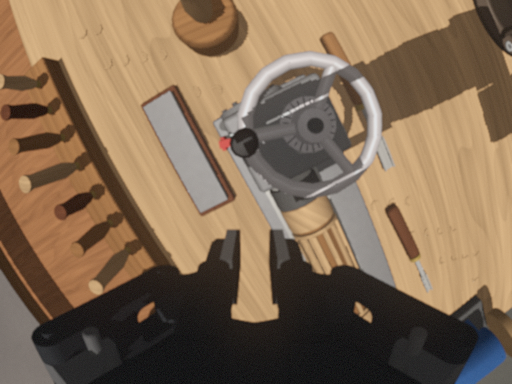

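The wrist view is clear: hub at (315,125), handle top at (245,142), red pointer at (224,143). Measuring in this view.

```bash
cat >> h.py <<'E'
def wristplane(c,s,u,v,z):
    x=(u-c["cx"])/c["fx"];y=(v-c["cy"])/c["fy"];r=np.hypot(x,y)+1e-12
    d=np.array([x/r*np.sin(r),y/r*np.sin(r),np.cos(r)])
    H=np.array(c["hand_eye"]);M=R.from_quat(s["tool_rot"]).as_matrix()
    D=M@H[:3,:3]@d;o=M@H[:3,3]+s["ee_pos"];return (o+D*(z-o[2])/D[2])[:2]
def blob(m,box):
    k=np.zeros(m.shape,np.uint8);x0,y0,x1,y1=box;k[y0:y1,x0:x1]=m[y0:y1,x0:x1]*255
    N,L,st,ce=cv2.connectedComponentsWithStats(k);i=1+np.argmax(st[1:,4]);return ce[i],st[i]
E
python3 - <<'E'
from h import *
s=bot.read_state();c=vision.read_camera("wrist");im=c["image"].astype(int)
px=im.max(-1);br=(im.min(-1)>120)&(px-im.min(-1)<30)
ys,xs=np.nonzero(br[40:205,225:395]);xs+=225;ys+=40
Q=np.array([wristplane(c,s,a,b,.171) for a,b in zip(xs,ys)]);ctr=np.array([.579,.039])
for _ in range(15):
    k=abs(np.hypot(*(Q-ctr).T)-.07)<.012
    th=np.arctan2(*(Q[k]-ctr).T[::-1]);b=np.digitize(th,np.linspace(-np.pi,np.pi,25))
    S=np.array([Q[k][b==i].mean(0) for i in np.unique(b) if (b==i).sum()>3]);ctr,r=circ(S)
print("rim",ctr,r,len(S))
print("hub",wristplane(c,s,315,125,.181))
ce,st=blob(px<50,(228,122,268,162));h=wristplane(c,s,*ce,.237);print("handle",ce,st,h,np.degrees(np.arctan2(*(h-ctr)[::-1])),np.hypot(*(h-ctr)))
ce,st=blob((im[...,2]>2*im[...,1])&(im[...,2]>90),(210,130,240,160));p=wristplane(c,s,*ce,.172);print("ptr",ce,st,p,np.degrees(np.arctan2(*(p-ctr)[::-1])),np.hypot(*(p-ctr)))
E
```

```text
rim [0.58699962 0.04187281] 0.07330228204925696 23
hub [0.57842287 0.03939634]
handle [247.59121622 139.55405405] [232 129  26  27 296] [0.64156916 0.01847251] -23.21044033651329 0.05937515555003326
ptr [224.75510204 142.41836735] [220 137  11  13  98] [0.66707648 0.01375598] -19.34735271351058 0.084869660970009
```

The hub agrees with the earlier estimate, at about (0.579, 0.039). Handle and pointer both come out near -17°. Now I'll lower the hand behind the handle.

```bash
python3 -m crank '0.03 0 0 0 0 0 -0.65; 0.065 0 0 0 0 0 -0.65; 0.1 0 0 0 0 0 -0.65; 0.12 0 0 0 0 0 -0.65; 0.128 0 0 0 0 0 -0.65; 0.128 0 0 0 0 0 -0.65' 
cat >> h.py <<'E'
C=np.array([.579,.0393]);RR=.070
def rows(phis,psis,D=.021,grip=-.65,z=.203):
    s=bot.read_state();M=R.from_quat(s["tool_rot"]).as_matrix();p=s["ee_pos"]
    psi0=np.degrees(np.arctan2(M[1,2],M[0,2]));Ds=np.broadcast_to(D,len(phis))
    out=[]
    for f,q,d in zip(phis,psis,Ds):
        a=np.radians(f);t=np.array([np.sin(a),-np.cos(a)])
        T=np.r_[C+RR*np.array([np.cos(a),np.sin(a)])-t*d,z]
        e=M.T@(T-p);dq=(q-psi0+180)%360-180
        if abs(q-psi0)>180: pass
        out.append(f"{e[0]:.3f} {e[1]:.3f} {e[2]:.3f} {-np.radians(dq):.2f} 0 0 {grip}")
    print("; ".join(out));print("now",p.round(4),"psi",round(psi0,1),"F",np.round(s["contact_force"],1),"w",round(s["gripper_width"],4),"q1,q6",np.round([s["q"][0],s["q"][5]],2),"t",s["time"])
def now(D=.021):
    s=bot.read_state();p=s["ee_pos"][:2]-C;r=np.hypot(*p);return np.degrees(np.arctan2(p[1],p[0]))-np.degrees(np.arctan2(D,RR))
E
python3 - <<'E'
from h import *
f=[-17]*6+list(np.arange(-20,-61,-3));D=[.041,.036,.032,.028,.025,.022]+[.021]*14
rows(f,np.minimum(61,np.array(f)+90),D)
E
```

```text
time: 3.15
ee_pos: [0.6582, 0.0639, 0.2034]
tool_rot: [-0.365, 0.606, 0.365, 0.605]
contact_force: [-0.2, -0.3, 0.4]
gripper_width: 0.0152
0.000 -0.002 -0.005 0.02 0 0 -0.65; 0.000 -0.003 -0.010 0.02 0 0 -0.65; 0.000 -0.004 -0.014 0.02 0 0 -0.65; 0.000 -0.005 -0.018 0.02 0 0 -0.65; 0.000 -0.005 -0.021 0.02 0 0 -0.65; 0.000 -0.006 -0.024 0.02 0 0 -0.65; 0.000 -0.008 -0.028 0.02 0 0 -0.65; 0.000 -0.009 -0.032 0.02 0 0 -0.65; 0.000 -0.011 -0.035 0.02 0 0 -0.65; 0.000 -0.012 -0.039 0.02 0 0 -0.65; 0.000 -0.013 -0.043 0.07 0 0 -0.65; 0.000 -0.014 -0.047 0.12 0 0 -0.65; 0.000 -0.014 -0.050 0.18 0 0 -0.65; 0.000 -0.014 -0.054 0.23 0 0 -0.65; 0.000 -0.015 -0.058 0.28 0 0 -0.65; 0.000 -0.014 -0.062 0.33 0 0 -0.65; 0.000 -0.014 -0.066 0.39 0 0 -0.65; 0.000 -0.014 -0.069 0.44 0 0 -0.65; 0.000 -0.013 -0.073 0.49 0 0 -0.65; 0.000 -0.012 -0.077 0.54 0 0 -0.65
now [0.6582 0.0639 0.2034] psi 62.1 F [-0.2 -0.3  0.4] w 0.0152 q1,q6 [-0.   -2.66] t 3.15
```

```bash
python3 -m crank '0 -0.002 -0.005 0.02 0 0 -0.65; 0 -0.003 -0.01 0.02 0 0 -0.65; 0 -0.004 -0.014 0.02 0 0 -0.65; 0 -0.005 -0.018 0.02 0 0 -0.65; 0 -0.005 -0.021 0.02 0 0 -0.65; 0 -0.006 -0.024 0.02 0 0 -0.65; 0 -0.008 -0.028 0.02 0 0 -0.65; 0 -0.009 -0.032 0.02 0 0 -0.65; 0 -0.011 -0.035 0.02 0 0 -0.65; 0 -0.012 -0.039 0.02 0 0 -0.65' 
python3 - <<'E'
from h import *
c=vision.read_camera("side");b=vision.read_camera("scene");w=vision.read_camera("wrist")
cv2.imwrite("pics/p3.png",np.hstack([cv2.resize(c["image"][120:220,205:335],(390,300),interpolation=cv2.INTER_CUBIC),cv2.resize(b["image"][160:260,205:335],(390,300),interpolation=cv2.INTER_CUBIC)]))
cv2.imwrite("pics/w3.png",w["image"])
f=np.arange(-32,-110,-4.);rows(f,np.minimum(61,f+90))
E
```

```text
time: 4.15
ee_pos: [0.6512, 0.0267, 0.2035]
tool_rot: [-0.359, 0.611, 0.355, 0.609]
contact_force: [4.1, 1.6, 2.4]
gripper_width: 0.0148
0.001 -0.002 -0.006 0.05 0 0 -0.65; 0.001 -0.003 -0.011 0.12 0 0 -0.65; 0.001 -0.004 -0.017 0.19 0 0 -0.65; 0.001 -0.004 -0.022 0.26 0 0 -0.65; 0.001 -0.004 -0.027 0.33 0 0 -0.65; 0.001 -0.004 -0.032 0.40 0 0 -0.65; 0.001 -0.003 -0.037 0.47 0 0 -0.65; 0.001 -0.002 -0.042 0.53 0 0 -0.65; 0.001 -0.001 -0.047 0.60 0 0 -0.65; 0.001 0.001 -0.052 0.67 0 0 -0.65; 0.001 0.003 -0.056 0.74 0 0 -0.65; 0.001 0.006 -0.061 0.81 0 0 -0.65; 0.001 0.008 -0.065 0.88 0 0 -0.65; 0.001 0.011 -0.069 0.95 0 0 -0.65; 0.001 0.014 -0.073 1.02 0 0 -0.65; 0.001 0.018 -0.077 1.09 0 0 -0.65; 0.001 0.022 -0.080 1.16 0 0 -0.65; 0.001 0.026 -0.083 1.23 0 0 -0.65; 0.001 0.030 -0.086 1.30 0 0 -0.65; 0.001 0.034 -0.089 1.37 0 0 -0.65
now [0.6509 0.0267 0.2035] psi 60.7 F [3.5 2.  3. ] w 0.015 q1,q6 [-0.06 -2.68] t 4.3
```

View pics/p3.png

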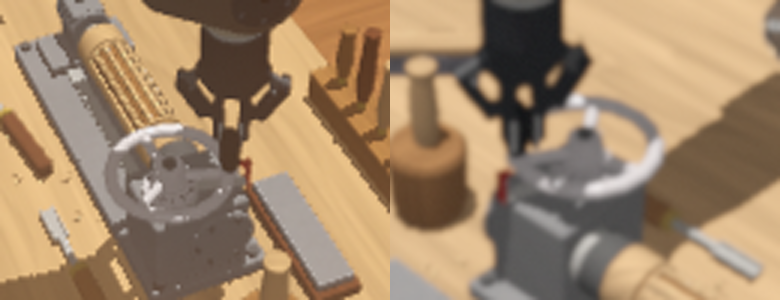

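View pics/w3.png

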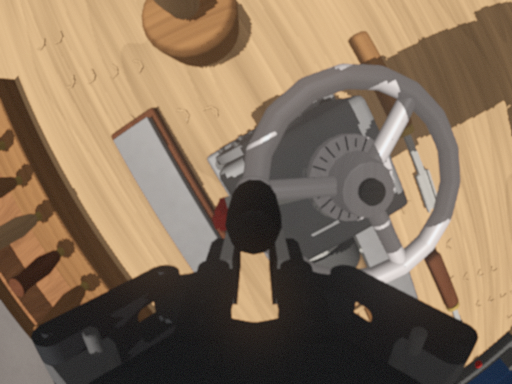

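The handle, now at (252,215) in the wrist view, sits squarely in front of the two fingertips and contact is about 4 N. The wheel has just started to move, so I'll carry on while turning the tool.

```bash
python3 -m crank '0 -0.001 -0.004 0.08 0 0 -0.65; 0 -0.002 -0.008 0.12 0 0 -0.65; 0 -0.003 -0.012 0.16 0 0 -0.65; 0.001 -0.004 -0.017 0.21 0 0 -0.65; 0.001 -0.004 -0.022 0.27 0 0 -0.65; 0.001 -0.004 -0.027 0.33 0 0 -0.65; 0.001 -0.004 -0.032 0.4 0 0 -0.65; 0.001 -0.003 -0.037 0.47 0 0 -0.65; 0.001 -0.002 -0.042 0.53 0 0 -0.65; 0.001 -0.001 -0.047 0.6 0 0 -0.65; 0.001 0.001 -0.052 0.67 0 0 -0.65; 0.001 0.003 -0.056 0.74 0 0 -0.65; 0.001 0.006 -0.061 0.81 0 0 -0.65' 
python3 - <<'E'
from h import *
w=vision.read_camera("wrist");cv2.imwrite("pics/w4.png",w["image"]);print(now())
f=np.arange(-82,-160,-4.);rows(f,f+90)
E
```

```text
time: 5.6
ee_pos: [0.6158, -0.0237, 0.2028]
tool_rot: [-0.089, 0.702, 0.085, 0.701]
contact_force: [5.3, -0.5, 1.3]
gripper_width: 0.0151
-77.07873091746256
-0.000 -0.002 -0.006 0.10 0 0 -0.65; -0.000 -0.003 -0.011 0.17 0 0 -0.65; -0.000 -0.003 -0.016 0.24 0 0 -0.65; -0.000 -0.003 -0.021 0.31 0 0 -0.65; -0.000 -0.003 -0.026 0.38 0 0 -0.65; -0.000 -0.002 -0.031 0.45 0 0 -0.65; -0.000 -0.001 -0.036 0.52 0 0 -0.65; -0.000 0.000 -0.041 0.59 0 0 -0.65; -0.000 0.002 -0.046 0.66 0 0 -0.65; -0.000 0.004 -0.051 0.73 0 0 -0.65; -0.000 0.006 -0.055 0.80 0 0 -0.65; -0.000 0.009 -0.060 0.87 0 0 -0.65; -0.000 0.012 -0.064 0.94 0 0 -0.65; -0.000 0.015 -0.068 1.01 0 0 -0.65; -0.000 0.019 -0.072 1.08 0 0 -0.65; -0.000 0.022 -0.075 1.15 0 0 -0.65; -0.000 0.026 -0.078 1.22 0 0 -0.65; -0.000 0.030 -0.081 1.29 0 0 -0.65; -0.000 0.035 -0.084 1.36 0 0 -0.65; -0.000 0.039 -0.086 1.43 0 0 -0.65
now [ 0.615  -0.024   0.2027] psi 13.8 F [1.8 0.4 1.6] w 0.015 q1,q6 [-0.14 -1.95] t 5.65
```

View pics/w4.png

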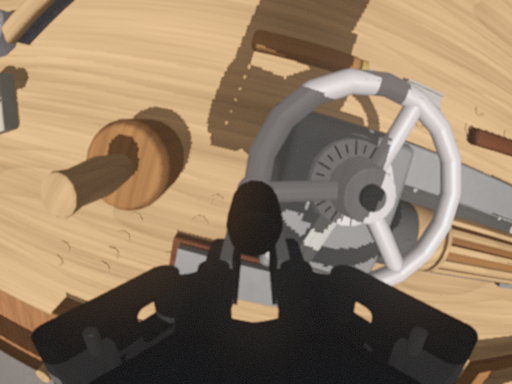

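The handle is still cradled at (254,217) and the wheel has turned about 60°. The mallet is clear.

```bash
python3 -m crank '0 -0.002 -0.006 0.1 0 0 -0.65; 0 -0.003 -0.011 0.17 0 0 -0.65; 0 -0.003 -0.016 0.24 0 0 -0.65; 0 -0.003 -0.021 0.31 0 0 -0.65; 0 -0.003 -0.026 0.38 0 0 -0.65; 0 -0.002 -0.031 0.45 0 0 -0.65; 0 -0.001 -0.036 0.52 0 0 -0.65; 0 0 -0.041 0.59 0 0 -0.65; 0 0.002 -0.046 0.66 0 0 -0.65; 0 0.004 -0.051 0.73 0 0 -0.65; 0 0.006 -0.055 0.8 0 0 -0.65; 0 0.009 -0.06 0.87 0 0 -0.65; 0 0.012 -0.064 0.94 0 0 -0.65; 0 0.015 -0.068 1.01 0 0 -0.65; 0 0.019 -0.072 1.08 0 0 -0.65; 0 0.022 -0.075 1.15 0 0 -0.65; 0 0.026 -0.078 1.22 0 0 -0.65; 0 0.03 -0.081 1.29 0 0 -0.65; 0 0.035 -0.084 1.36 0 0 -0.65; 0 0.039 -0.086 1.43 0 0 -0.65' 
python3 - <<'E'
from h import *
print(now())
f=np.arange(-162,-213,-4.);rows(f,f+90)
E
```

```text
time: 7.65
ee_pos: [0.5216, -0.0071, 0.2027]
tool_rot: [0.394, 0.585, -0.399, 0.586]
contact_force: [-0.2, -4.7, 2.3]
gripper_width: 0.0148
-157.76005537295438
-0.000 -0.001 -0.005 0.07 0 0 -0.65; -0.000 -0.002 -0.010 0.14 0 0 -0.65; -0.000 -0.002 -0.015 0.21 0 0 -0.65; -0.000 -0.003 -0.021 0.28 0 0 -0.65; -0.000 -0.002 -0.026 0.35 0 0 -0.65; -0.000 -0.002 -0.031 0.42 0 0 -0.65; -0.000 -0.001 -0.036 0.49 0 0 -0.65; -0.000 -0.000 -0.041 0.56 0 0 -0.65; -0.001 0.001 -0.046 0.63 0 0 -0.65; -0.001 0.003 -0.050 0.70 0 0 -0.65; -0.001 0.005 -0.055 0.77 0 0 -0.65; -0.001 0.008 -0.059 0.83 0 0 -0.65; -0.001 0.011 -0.064 0.90 0 0 -0.65
now [ 0.5216 -0.0071  0.2027] psi -68.2 F [-0.2 -4.7  2.3] w 0.0148 q1,q6 [-0.14 -0.51] t 7.65
```

```bash
python3 -m crank '0 -0.001 -0.005 0.07 0 0 -0.65; 0 -0.002 -0.01 0.14 0 0 -0.65; 0 -0.002 -0.015 0.21 0 0 -0.65; 0 -0.003 -0.021 0.28 0 0 -0.65; 0 -0.002 -0.026 0.35 0 0 -0.65; 0 -0.002 -0.031 0.42 0 0 -0.65; 0 -0.001 -0.036 0.49 0 0 -0.65; 0 0 -0.041 0.56 0 0 -0.65; 0 0.001 -0.046 0.63 0 0 -0.65; 0 0.003 -0.05 0.7 0 0 -0.65; 0 0.005 -0.055 0.77 0 0 -0.65; 0 0.008 -0.059 0.83 0 0 -0.65; 0 0.011 -0.064 0.9 0 0 -0.65; 0 0.011 -0.064 0.9 0 0 -0.65' 
python3 - <<'E'
from h import *
print(now(),bot.read_state()["q"].round(2),bot.read_state()["contact_force"])
w=vision.read_camera("wrist");cv2.imwrite("pics/w5.png",w["image"])
E
```

```text
time: 9.05
ee_pos: [0.5076, 0.0566, 0.2022]
tool_rot: [-0.609, -0.354, 0.614, -0.357]
contact_force: [0.6, -1.2, 0.5]
gripper_width: 0.0149
149.6889289755631 [-0.01  0.37  1.87 -0.01  0.91  0.51] [ 0.60052336 -1.22630009  0.49364706]
```

View pics/w5.png

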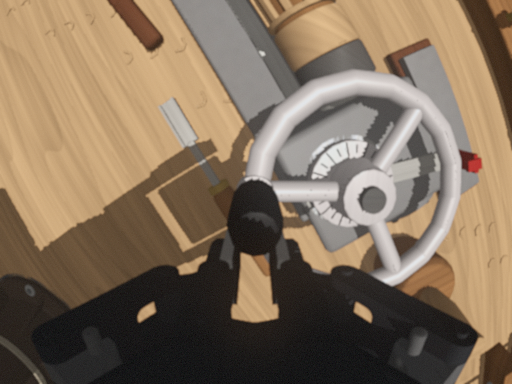

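The handle is cradled at (255,217) and stands at about -210°, with 193° done. Joint 6 can't follow a whole turn, so I'll back off, lift, flip the tool half a turn, and push with the other side of the fingers.

```bash
python3 -m crank '0 0 0.01 0 0 0 -0.65; 0 0 0.025 0 0 0 -0.65; -0.02 0 0.03 0 0 0 -0.65; -0.05 0 0.03 -0.1 0 0 -0.65; -0.065 0 0.03 -0.24 0 0 -0.65; -0.065 0 0.03 -0.38 0 0 -0.65; -0.065 0 0.03 -0.52 0 0 -0.65; -0.065 0 0.03 -0.66 0 0 -0.65; -0.065 0 0.03 -0.8 0 0 -0.65; -0.065 0 0.03 -0.94 0 0 -0.65; -0.065 0 0.03 -1.08 0 0 -0.65; -0.065 0 0.03 -1.22 0 0 -0.65; -0.065 0 0.03 -1.36 0 0 -0.65; -0.065 0 0.03 -1.5 0 0 -0.65; -0.065 0 0.03 -1.64 0 0 -0.65; -0.065 0 0.03 -1.78 0 0 -0.65; -0.065 0 0.03 -1.92 0 0 -0.65; -0.065 0 0.03 -2.06 0 0 -0.65; -0.065 0 0.03 -2.2 0 0 -0.65; -0.065 0 0.03 -2.34 0 0 -0.65' 
python3 - <<'E'
from h import *
for n in("side","scene"):
    c=vision.read_camera(n);cv2.imwrite(f"pics/{n}6.png",cv2.resize(c["image"][120:260,190:350],None,fx=4,fy=4,interpolation=cv2.INTER_CUBIC))
print(bot.read_state()["q"].round(2))
f=[-210]*5;rows(f,[47,50,50,50,50],D=.045,z=.267)
E
```

```text
time: 11.1
ee_pos: [0.4922, 0.0298, 0.2672]
tool_rot: [-0.094, 0.703, 0.089, 0.699]
contact_force: [0.4, -1.1, -0.5]
gripper_width: 0.015
[-0.07  0.27  1.82 -0.01  1.06 -1.89]
0.000 0.004 0.005 -0.56 0 0 -0.65; 0.000 0.004 0.005 -0.62 0 0 -0.65; 0.000 0.004 0.005 -0.62 0 0 -0.65; 0.000 0.004 0.005 -0.62 0 0 -0.65; 0.000 0.004 0.005 -0.62 0 0 -0.65
now [0.4923 0.0299 0.2672] psi 14.6 F [-0.7  0.2 -0. ] w 0.0149 q1,q6 [-0.07 -1.89] t 11.2
```

View pics/side6.png

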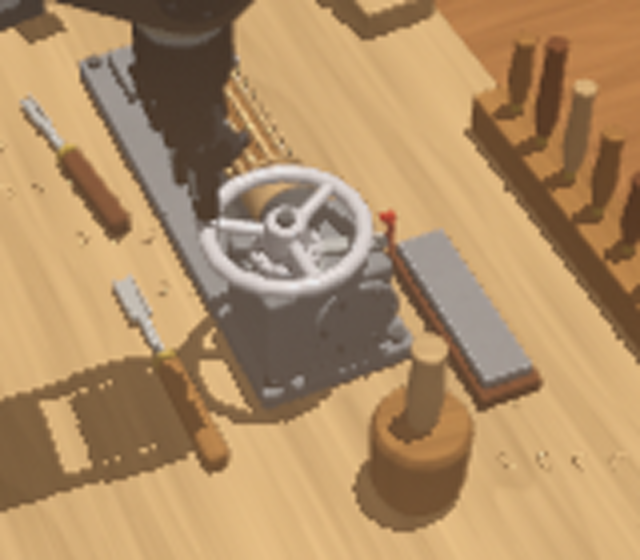

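View pics/scene6.png

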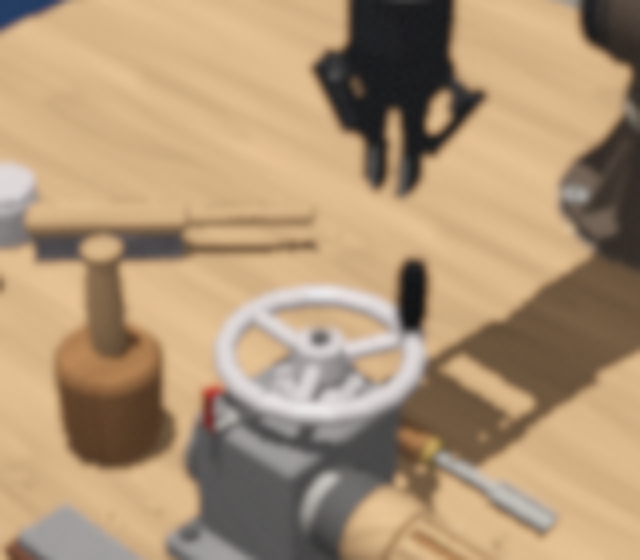

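The wheel has stayed put with the handle at about -210°, and the hand is clear of it. Next: finish the flip and descend behind the handle.

```bash
python3 -m crank '0 0.004 0.003 -0.14 0 0 -0.65; 0 0.004 0.003 -0.28 0 0 -0.65; 0 0.004 0.003 -0.42 0 0 -0.65; 0 0.004 0.003 -0.55 0 0 -0.65; 0 0.004 0.003 -0.62 0 0 -0.65; 0.025 0.004 0.003 -0.62 0 0 -0.65; 0.05 0.004 0.003 -0.62 0 0 -0.65; 0.064 0.004 0.003 -0.62 0 0 -0.65; 0.064 0.004 0.003 -0.62 0 0 -0.65' 
python3 - <<'E'
from h import *
w=vision.read_camera("wrist");cv2.imwrite("pics/w7.png",w["image"])
f=[-210]*5+list(np.arange(-213,-259,-3.));D=[.042,.037,.032,.028,.025]+[.022]+[.021]*15
rows(f[:20],np.minimum(50,np.array(f[:20])+270),D[:20]);print(bot.read_state()["q"].round(2))
E
```

```text
time: 12.1
ee_pos: [0.4928, 0.0335, 0.2016]
tool_rot: [-0.299, 0.645, 0.298, 0.637]
contact_force: [0.2, 0.5, -0.2]
gripper_width: 0.0148
-0.000 -0.000 0.006 -0.00 0 0 -0.65; -0.000 0.001 0.011 -0.00 0 0 -0.65; -0.000 0.002 0.016 -0.00 0 0 -0.65; -0.000 0.002 0.020 -0.00 0 0 -0.65; -0.000 0.003 0.023 -0.00 0 0 -0.65; -0.000 0.005 0.029 -0.00 0 0 -0.65; -0.000 0.007 0.034 -0.00 0 0 -0.65; -0.001 0.008 0.037 -0.00 0 0 -0.65; -0.001 0.009 0.041 0.03 0 0 -0.65; -0.001 0.010 0.045 0.09 0 0 -0.65; -0.001 0.010 0.048 0.14 0 0 -0.65; -0.001 0.011 0.052 0.19 0 0 -0.65; -0.001 0.011 0.056 0.24 0 0 -0.65; -0.001 0.011 0.060 0.30 0 0 -0.65; -0.001 0.011 0.064 0.35 0 0 -0.65; -0.001 0.011 0.067 0.40 0 0 -0.65; -0.001 0.010 0.071 0.45 0 0 -0.65; -0.001 0.010 0.075 0.51 0 0 -0.65; -0.001 0.009 0.079 0.56 0 0 -0.65; -0.001 0.008 0.082 0.61 0 0 -0.65
now [0.4935 0.0335 0.2028] psi 50.0 F [-0.3 -0.5  0.3] w 0.0148 q1,q6 [-0.06 -2.5 ] t 12.15
[-0.06  0.34  1.9  -0.01  0.9  -2.5 ]
```

View pics/w7.png

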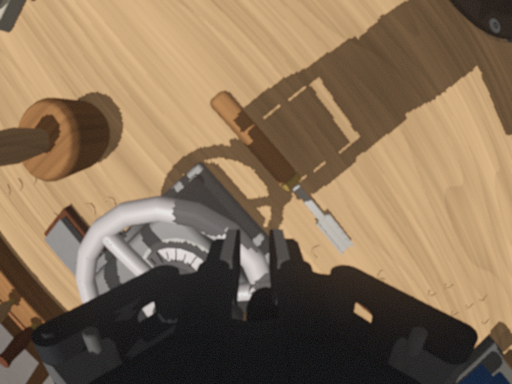

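```bash
python3 -m crank '0 0 0.006 0 0 0 -0.65; 0 0.001 0.011 0 0 0 -0.65; 0 0.002 0.016 0 0 0 -0.65; 0 0.002 0.02 0 0 0 -0.65; 0 0.003 0.023 0 0 0 -0.65; 0 0.005 0.028 0 0 0 -0.65; 0 0.006 0.032 0 0 0 -0.65; 0 0.008 0.036 0 0 0 -0.65; 0 0.009 0.04 0.03 0 0 -0.65; 0 0.01 0.044 0.08 0 0 -0.65; 0 0.01 0.048 0.14 0 0 -0.65; 0 0.011 0.052 0.19 0 0 -0.65' 
python3 - <<'E'
from h import *
print(now()-360)
for n in("side","scene"):
    c=vision.read_camera(n);cv2.imwrite(f"pics/{n}8.png",cv2.resize(c["image"][130:240,190:330],None,fx=4,fy=4,interpolation=cv2.INTER_CUBIC))
f=np.arange(-236,-316,-4.);rows(f,f+270)
E
python3 -c "
import cv2,numpy as np
cv2.imwrite('pics/b8.png',np.hstack([cv2.resize(cv2.imread(f'pics/{n}8.png'),(400,314)) for n in('scene','side')]))"
```

```text
time: 13.35
ee_pos: [0.5184, 0.0808, 0.2024]
tool_rot: [-0.237, 0.67, 0.234, 0.664]
contact_force: [-2.0, -3.1, 2.6]
gripper_width: 0.0148
-231.08140730404122
-0.001 0.001 0.006 0.09 0 0 -0.65; -0.001 0.002 0.011 0.16 0 0 -0.65; -0.001 0.003 0.016 0.23 0 0 -0.65; -0.001 0.003 0.021 0.30 0 0 -0.65; -0.001 0.003 0.026 0.37 0 0 -0.65; -0.001 0.002 0.031 0.44 0 0 -0.65; -0.001 0.001 0.036 0.51 0 0 -0.65; -0.001 -0.000 0.041 0.58 0 0 -0.65; -0.001 -0.002 0.046 0.65 0 0 -0.65; -0.001 -0.004 0.051 0.72 0 0 -0.65; -0.001 -0.006 0.055 0.79 0 0 -0.65; -0.001 -0.008 0.060 0.86 0 0 -0.65; -0.001 -0.011 0.064 0.93 0 0 -0.65; -0.001 -0.015 0.068 1.00 0 0 -0.65; -0.001 -0.018 0.072 1.07 0 0 -0.65; -0.001 -0.022 0.075 1.14 0 0 -0.65; -0.001 -0.026 0.078 1.21 0 0 -0.65; -0.001 -0.030 0.081 1.28 0 0 -0.65; -0.001 -0.034 0.084 1.35 0 0 -0.65; -0.001 -0.039 0.086 1.41 0 0 -0.65
now [0.5188 0.0808 0.2023] psi 39.1 F [-1.3 -0.5  0.3] w 0.0149 q1,q6 [ 0.03 -2.22] t 13.45
```

View pics/b8.png

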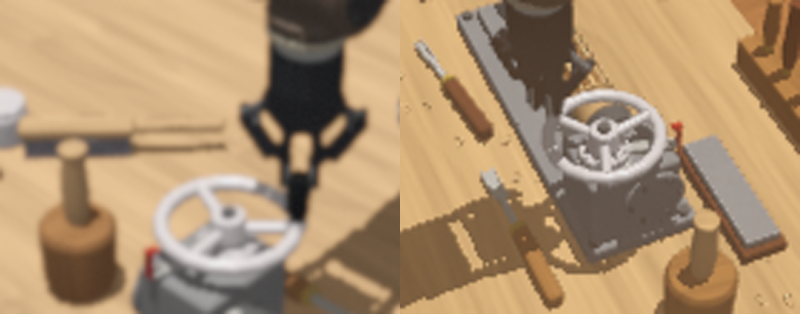

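The handle is in front of the fingers again and moving on, at about -231°. Pushing further.

```bash
python3 -m crank '0 0.001 0.006 0.09 0 0 -0.65; -0.001 0.002 0.011 0.16 0 0 -0.65; -0.001 0.003 0.016 0.23 0 0 -0.65; -0.001 0.003 0.021 0.3 0 0 -0.65; -0.001 0.003 0.026 0.37 0 0 -0.65; -0.001 0.002 0.031 0.44 0 0 -0.65; -0.001 0.001 0.036 0.51 0 0 -0.65; -0.001 0 0.041 0.58 0 0 -0.65; -0.001 -0.002 0.046 0.65 0 0 -0.65; -0.001 -0.004 0.051 0.72 0 0 -0.65; -0.001 -0.006 0.055 0.79 0 0 -0.65; -0.001 -0.008 0.06 0.86 0 0 -0.65; -0.001 -0.011 0.064 0.93 0 0 -0.65; -0.001 -0.015 0.068 1.0 0 0 -0.65; -0.001 -0.018 0.072 1.07 0 0 -0.65; -0.001 -0.022 0.075 1.14 0 0 -0.65; -0.001 -0.026 0.078 1.21 0 0 -0.65; -0.001 -0.03 0.081 1.28 0 0 -0.65; -0.001 -0.034 0.084 1.35 0 0 -0.65; -0.001 -0.039 0.086 1.41 0 0 -0.65' 
python3 - <<'E'
from h import *
print(now()-360)
f=np.r_[np.arange(-316,-361,-4.),-363,-365,-366,-366];rows(f,f+270)
E
```

```text
time: 15.45
ee_pos: [0.6098, 0.1051, 0.2025]
tool_rot: [0.249, 0.662, -0.255, 0.659]
contact_force: [-4.5, 1.1, 1.7]
gripper_width: 0.0149
-311.76537736312866
-0.001 0.002 0.005 0.07 0 0 -0.65; -0.001 0.003 0.010 0.14 0 0 -0.65; -0.001 0.003 0.015 0.21 0 0 -0.65; -0.001 0.004 0.020 0.28 0 0 -0.65; -0.001 0.003 0.025 0.35 0 0 -0.65; -0.001 0.003 0.030 0.42 0 0 -0.65; -0.001 0.002 0.035 0.49 0 0 -0.65; -0.001 0.001 0.040 0.56 0 0 -0.65; -0.001 -0.001 0.045 0.63 0 0 -0.65; -0.001 -0.003 0.050 0.70 0 0 -0.65; -0.001 -0.005 0.055 0.77 0 0 -0.65; -0.001 -0.007 0.059 0.84 0 0 -0.65; -0.000 -0.009 0.062 0.89 0 0 -0.65; -0.000 -0.011 0.064 0.93 0 0 -0.65; -0.000 -0.012 0.065 0.95 0 0 -0.65; -0.000 -0.012 0.065 0.95 0 0 -0.65
now [0.6098 0.1051 0.2025] psi -41.8 F [-4.5  1.1  1.7] w 0.0149 q1,q6 [ 0.07 -0.77] t 15.45
```

```bash
python3 -m crank '-0.001 0.002 0.005 0.07 0 0 -0.65; -0.001 0.003 0.01 0.14 0 0 -0.65; -0.001 0.003 0.015 0.21 0 0 -0.65; -0.001 0.004 0.02 0.28 0 0 -0.65; -0.001 0.003 0.025 0.35 0 0 -0.65; -0.001 0.003 0.03 0.42 0 0 -0.65; -0.001 0.002 0.035 0.49 0 0 -0.65; -0.001 0.001 0.04 0.56 0 0 -0.65; -0.001 -0.001 0.045 0.63 0 0 -0.65; -0.001 -0.003 0.05 0.7 0 0 -0.65; -0.001 -0.005 0.055 0.77 0 0 -0.65; 0 -0.007 0.059 0.84 0 0 -0.65; 0 -0.009 0.062 0.89 0 0 -0.65; 0 -0.011 0.064 0.93 0 0 -0.65; 0 -0.012 0.065 0.95 0 0 -0.65; 0 -0.012 0.065 0.95 0 0 -0.65' 
python3 - <<'E'
from h import *
print(now())
for n in("side","scene"):
    c=vision.read_camera(n);cv2.imwrite(f"pics/{n}9.png",c["image"]);cv2.imwrite(f"pics/{n}9c.png",cv2.resize(c["image"][140:240,210:330],(400,333),interpolation=cv2.INTER_CUBIC))
cv2.imwrite('pics/b9.png',np.hstack([cv2.imread(f'pics/{n}9c.png') for n in('scene','side')]))
E
```

```text
time: 17.05
ee_pos: [0.6503, 0.0531, 0.2023]
tool_rot: [-0.523, -0.472, 0.529, -0.472]
contact_force: [-0.5, 2.7, -1.4]
gripper_width: 0.0152
-5.75682410850324
```

View pics/b9.png

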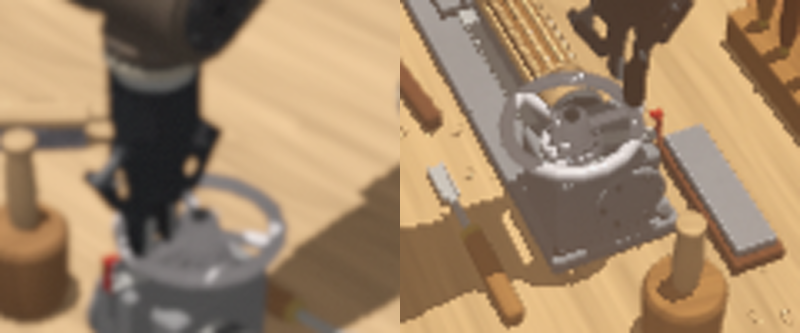

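The handle looks to be about 11° short of the pointer. I'll back away to measure it unobstructed, comparing against the very first pictures.

```bash
python3 -m crank '0 0 -0.012 0 0 0 -0.65; 0 0 -0.025 0 0 0 -0.65; -0.03 0 -0.03 0 0 0 -0.65; -0.06 0 -0.04 0 0 0 -0.65; -0.1 0 -0.06 0 0 0 -0.65; -0.12 0 -0.1 0 0 0 -0.65; -0.12 0 -0.14 0 0 0 -0.65; -0.12 0 -0.19 0 0 0 -0.65; -0.12 0 -0.22 0 0 0 -0.65; -0.12 0 -0.25 0 0 0 -0.65; -0.12 0 -0.25 0 0 0 -0.65' 
cat > meas.py <<'E'
from h import *
def handle(n,img,c):
    im=img.astype(int);box=(238,180,275,222) if n=="scene" else (268,150,296,186)
    ce,st=blob(im.max(-1)<75,box);return ce,st
import sys
A=[]
for n in("scene","side"):
    c=vision.read_camera(n);cv2.imwrite(f"pics/{n}{sys.argv[1]}.png",c["image"])
    ref=cv2.imread(f"pics/{n}0.png")
    for k,i in(("ref",ref),("now",c["image"])):
        ce,st=handle(n,i,c);h=onplane(c,*ce,.209)
        print(n,k,ce.round(2),st,h[:2].round(4),"phi",np.degrees(np.arctan2(*(h[:2]-C)[::-1])).round(1),"r",np.hypot(*(h[:2]-C)).round(4))
    A.append(cv2.resize(c["image"][140:240,210:330],(400,333),interpolation=cv2.INTER_CUBIC))
    
cv2.imwrite(f'pics/m{sys.argv[1]}.png',np.hstack(A))
E
python3 meas.py 10
```

```text
time: 18.25
ee_pos: [0.677, 0.307, 0.3198]
tool_rot: [-0.522, -0.474, 0.528, -0.474]
contact_force: [0.3, 0.3, -0.3]
gripper_width: 0.0151
scene ref [248.64 205.15] [246 197   6  17  94] [0.6499 0.0231] phi -12.9 r 0.0728
scene now [251.47 207.37] [249 199   6  17  91] [0.6516 0.0359] phi -2.7 r 0.0727
side ref [280.44 168.41] [278 163   6  12  54] [0.6401 0.0123] phi -23.8 r 0.0668Traceback (most recent call last):
  File "meas.py", line 11, in <module>
    ce,st=handle(n,i,c);h=onplane(c,*ce,.209)
          ~~~~~~^^^^^^^
  File "meas.py", line 4, in handle
    ce,st=blob(im.max(-1)<75,box);return ce,st
          ~~~~^^^^^^^^^^^^^^^^^^^
  File "h.py", line 21, in blob
    N,L,st,ce=cv2.connectedComponentsWithStats(k);i=1+np.argmax(st[1:,4]);return ce[i],st[i]
                                                      ~~~~~~~~~^^^^^^^^^^
    return _wrapfunc(a, 'argmax', axis=axis, out=out, **kwds)
    return bound(*args, **kwds)
ValueError: attempt to get argmax of an empty sequence
```

```bash
sed -i 's/^def handle/def handle/; s/blob(im.max(-1)<75,box)/blob(im.max(-1)<(75 if n=="scene" else 90),box)/' meas.py; sed -i 's/    for k,i in/    A.append(cv2.resize(c["image"][140:240,210:330],(400,333),interpolation=cv2.INTER_CUBIC)); cv2.imwrite(f"pics\/m{sys.argv[1]}{n}.png",A[-1])\n    for k,i in/; ' meas.py; python3 meas.py 10
```

```text
scene ref [248.64 205.15] [246 197   6  17  94] [0.6499 0.0231] phi -12.9 r 0.0728
scene now [251.47 207.37] [249 199   6  17  91] [0.6516 0.0359] phi -2.7 r 0.0727
side ref [280.54 167.5 ] [278 161   6  14  74] [0.6423 0.0161] phi -20.1 r 0.0674
side now [279.63 164.61] [277 158   6  14  71] [0.6455 0.0301] phi -7.9 r 0.0672
```

```bash
python3 -c "
import cv2,numpy as np
a=cv2.imread('pics/side0.png')[140:240,210:330];b=cv2.imread('pics/side10.png')[140:240,210:330]
cv2.imwrite('pics/cmp10.png',np.hstack([cv2.resize(x,(400,333),interpolation=cv2.INTER_CUBIC) for x in(a,b)]))"
```

```text
(no output)
```

View pics/cmp10.png

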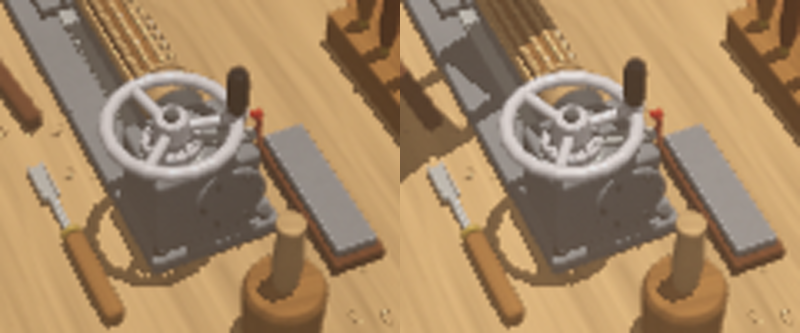

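The handle is back within about 11° of the pointer: scene gives 10.3° and side 12°. I'll re-engage and push about 9.5° more.

```bash
python3 -m crank '0 0 0.04 0 0 0 -0.65; 0 0 0.08 0 0 0 -0.65; 0 0 0.12 0 0 0 -0.65; 0 0 0.16 0 0 0 -0.65; 0 0 0.19 0 0 0 -0.65; 0 0 0.215 0 0 0 -0.65; 0.04 0 0.215 0 0 0 -0.65; 0.08 0 0.215 0 0 0 -0.65; 0.11 0 0.215 0 0 0 -0.65; 0.117 0 0.215 0 0 0 -0.65; 0.117 0 0.215 0 0 0 -0.65' 
python3 - <<'E'
from h import *
f=np.r_[[-6]*5,-8,-9.5,-11,-12.5,-14,-15.5,-15.5,-15.5];rows(f,[-98]*3+[-100]*3+[-102]*2+[-104]*2+[-105]*3,D=np.r_[.035,.031,.027,.024,.022,[.021]*8])
E
```

```text
time: 19.55
ee_pos: [0.6539, 0.0869, 0.2052]
tool_rot: [-0.523, -0.472, 0.53, -0.472]
contact_force: [-0.8, -0.2, -0.5]
gripper_width: 0.0151
0.002 0.001 0.020 0.03 0 0 -0.65; 0.002 0.001 0.024 0.03 0 0 -0.65; 0.002 0.001 0.028 0.03 0 0 -0.65; 0.002 0.001 0.031 0.07 0 0 -0.65; 0.002 0.001 0.033 0.07 0 0 -0.65; 0.002 0.001 0.037 0.07 0 0 -0.65; 0.002 0.002 0.038 0.10 0 0 -0.65; 0.002 0.002 0.040 0.10 0 0 -0.65; 0.002 0.003 0.042 0.14 0 0 -0.65; 0.002 0.003 0.044 0.14 0 0 -0.65; 0.002 0.003 0.046 0.15 0 0 -0.65; 0.002 0.003 0.046 0.15 0 0 -0.65; 0.002 0.003 0.046 0.15 0 0 -0.65
now [0.6539 0.0869 0.2052] psi -96.2 F [-0.8 -0.2 -0.5] w 0.0151 q1,q6 [0.03 0.15] t 19.55
```

```bash
python3 -m crank '0.001 0 0.007 0.01 0 0 -0.65; 0.002 0 0.014 0.02 0 0 -0.65; 0.002 0.001 0.02 0.03 0 0 -0.65; 0.002 0.001 0.024 0.03 0 0 -0.65; 0.002 0.001 0.028 0.04 0 0 -0.65; 0.002 0.001 0.031 0.07 0 0 -0.65; 0.002 0.001 0.033 0.07 0 0 -0.65; 0.002 0.001 0.036 0.08 0 0 -0.65; 0.002 0.002 0.038 0.1 0 0 -0.65; 0.002 0.002 0.04 0.11 0 0 -0.65; 0.002 0.003 0.042 0.13 0 0 -0.65; 0.002 0.003 0.044 0.14 0 0 -0.65; 0.002 0.003 0.046 0.15 0 0 -0.65; 0.002 0.003 0.046 0.15 0 0 -0.65; 0.002 0.003 0.046 0.15 0 0 -0.65' 
python3 -c "
from h import *
print(now())"
python3 -m crank '0 0 -0.012 0 0 0 -0.65; 0 0 -0.025 0 0 0 -0.65; -0.03 0 -0.03 0 0 0 -0.65; -0.06 0 -0.04 0 0 0 -0.65; -0.1 0 -0.06 0 0 0 -0.65; -0.12 0 -0.1 0 0 0 -0.65; -0.12 0 -0.14 0 0 0 -0.65; -0.12 0 -0.19 0 0 0 -0.65; -0.12 0 -0.22 0 0 0 -0.65; -0.12 0 -0.25 0 0 0 -0.65; -0.12 0 -0.25 0 0 0 -0.65' 
python3 meas.py 11;python3 -c "
import cv2,numpy as np
L=[cv2.imread(f'pics/{n}{i}.png')[150:230,215:325] for n in('scene','side') for i in (0,11)]
L=[cv2.resize(x,(400,290),interpolation=cv2.INTER_CUBIC) for x in L]
cv2.imwrite('pics/cmp11.png',np.vstack([np.hstack(L[:2]),np.hstack(L[2:])]))"
```

```text
time: 21.05
ee_pos: [0.6518, 0.0407, 0.2035]
tool_rot: [-0.556, -0.431, 0.564, -0.432]
contact_force: [-1.0, 1.8, 0.4]
gripper_width: 0.015
-15.634688624577239
time: 22.15
ee_pos: [0.7163, 0.288, 0.32]
tool_rot: [-0.555, -0.433, 0.563, -0.433]
contact_force: [-0.1, -0.4, -0.1]
gripper_width: 0.0148
scene ref [248.64 205.15] [246 197   6  17  94] [0.6499 0.0231] phi -12.9 r 0.0728
scene now [248.75 205.07] [246 197   6  17  85] [0.6495 0.0231] phi -13.0 r 0.0723
side ref [280.54 167.5 ] [278 161   6  14  74] [0.6423 0.0161] phi -20.1 r 0.0674
side now [280.57 167.39] [278 161   6  14  69] [0.6426 0.0165] phi -19.7 r 0.0675
```

View pics/cmp11.png

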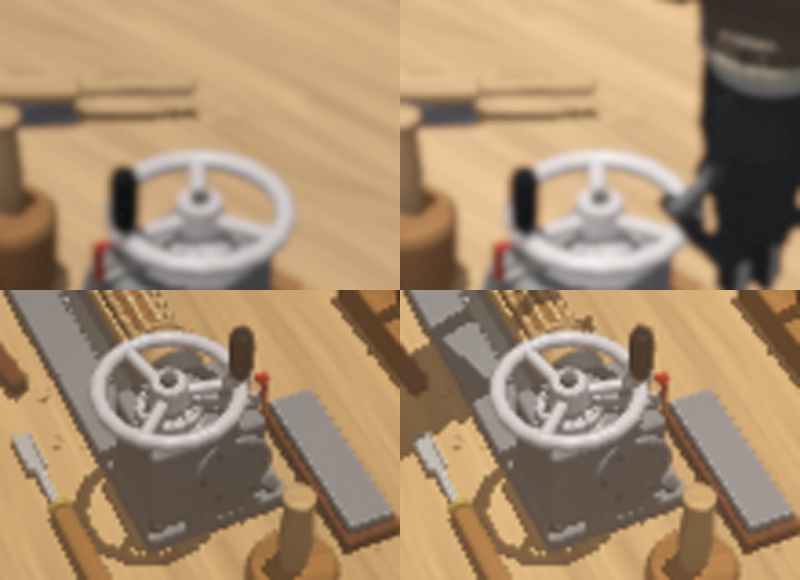

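In both views the handle is back on its starting pixels (within 0.15 px, about 0.4°). It stands at the pointer, and the hand is well clear. Handing in.

```bash
python3 -c "
from bench import order
print(order.hand_in())"
```

```text
the job is handed in; nothing more can be done
None
```

I turned the wheel one full turn clockwise, pointer to pointer, and handed the job in at about 22 s. The fingers stayed about 15 mm apart and pushed the handle from behind without gripping it. After roughly 193° I backed off and flipped the hand half a turn, because the last joint cannot follow a whole turn. I pushed on to about 11° short, backed away to measure, then re-engaged and pushed the rest.

- **Finish position:** the handle is back within 0.15 px of its first pictures in both the scene and side views. That is about 0.1° past the start by the scene camera and 0.4° short by the side camera.
- **Forces and clearance:** the force readings after each move stayed at about 5 N or below. The hand finished about 0.25 m from the wheel at 0.32 m height, with no contact force.
- **Loose things:** those visible in the last cropped pictures look unmoved. I did not measure them, and the torso and wax tin were outside those crops.
- **Checks that disagreed:** the early depth and wrist-camera fits of the rim were up to about 11 mm off, so I discarded them in favour of the hub and rim rays. The two fixed cameras differ by about 7° on the handle's absolute angle, so I judged the finish by comparing each camera with its own first picture.

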